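# Show the sprocket from the kit rack to the inspector's bench magnifier

### The arm

A 6-joint arm with a two-finger parallel gripper is mounted at the origin on the work surface. World frame = base frame: x ahead of the robot, y to its left, z up, the work surface at z = 0. Lengths are in m, angles in degrees, forces in N, time in s.
With the tool pointing down it reaches from about 0.3 to 0.875 m from the base axis. Payload 6.4 kg.
Tool frame: the origin (TCP) lies at the very end of the fingers, on their centre line; the grasp point (between the pads) lies 19 mm behind it; z points along the fingers, y is the line along which they close (so a half turn about z gives the same grasp; the last joint's range is limited). The gripper opens to 85 mm and grips with 20 to 120 N. Pads are 22 mm wide; open, the fingers measure 114 mm over their backs; the gripper's body (76 mm by 85 mm) begins 54 mm behind the grasp point. The pads swing forward as they close: fully open they stand 13 mm farther back than shut.
Start: joints at [63.753, 10.359, 92.074, -0, 77.567, -11.82], TCP at [0.143, 0.557, 0.231] pointing down, gripper open.
Joint ranges: [-171.53, 171.53], [-51.25, 118.39], [17.06, 147.69], [-65.23, 245.23], [0, 150.52], [-178.68, 178.68]. Speed limits (degrees/s): [147.25, 147.25, 172.46, 180, 180, 180].

### API

Orientations are given as [roll, pitch, yaw] about the fixed x, y, z axes, in that order (R = Rz(yaw) Ry(pitch) Rx(roll)).
In Python, from workcell import robot gives the robot as it stands.
- The arm moves only by the tool carry_out, never from a script. Its argument "rows" is text: rows parted by semicolons, each of 6 numbers parted by spaces: the shift along the world's x, y, z in cm, then the turn, a rotation vector about the world's x, y, z in rad. A call has 1 to 12 rows; each row shifts and turns the commanded pose from where the row before left it; what a row does not reach is not made up. A row lasts 1/8 s, in which the tool goes at most 62.5 mm and 10.7 degrees, less where a joint would pass 70% of its speed; a pose out of reach is approached as far as the arm can. A call is refused whole if a number of a shift passes 6.25 or a number of a turn 0.188, either way. A call with a gripper value outside its range is refused whole. "hand" is the finger opening in cm, from 0 to 8.54, set as the call begins (left out, the last holds). The fingers move at their own pace and stop on an object; "newtons" is the grip in N (left out, the last holds). Time passes only in rows, so rows that do not move let the fingers close. It gives the time, the measured TCP pose, the force, the opening and the grip force at its end, in the units of the state.
- robot.get_state(): the state, without advancing time (a new reading comes with each control period).
- robot.grab_frame(name): name is "scene" or "top" or "wrist"; returns the picture (400x640x3 uint8, blue, green, red); there is no depth.
- robot.get_calibration(name): a dict with "mtx" (3x3 intrinsics, pixels), "cam_to_world" (4x4, takes a point from camera to world coordinates). Camera axes: x right, y up, looking along -z (the intrinsics and any distortion apply to the point x, -y, -z); pixel columns grow to the right and rows downward; lengths in m; the calibration is good to about 2 mm. The wrist camera is an equidistant fisheye: a pixel r from the principal point sees the ray r / f radians off the axis. A picture is of the moment at which its call begins: read the wrist's pose just before it. get_calibration takes no time and is no camera call; for the wrist camera it gives the pose at the moment of the call.
- robot.finish_job(): hands the job in; it is judged then, once.
The state is a dict: "clock": time; "joint_pos": joint angles; "qd": joint speeds; "tau": joint torques, N m; "tool_pos": TCP position; "ee_rot": TCP orientation; "force": force on the tool from outside, world axes, zero at the start; "torque": the same for the moment, N m; "finger_gap": opening from 0.0 (shut) to 1.0 (fully open); "gripper_force": force on a finger pad.
Only numpy, scipy, OpenCV 4.12 (cv2) and the standard library are available. Lean on these libraries where they do the work, as an engineer would, in place of code of your own. Each camera call takes 0.05 s, during which the arm holds its last target. There are 200 camera calls.

### The job

Take the toothed sprocket by its top edge, draw it straight up out of its slot in the kit rack, then turn it and hold it up on the underside (the robot's side) of the bench magnifier for the inspector: centred in the lens, 15 cm from the glass, with a flat face looking squarely into the lens (either face will do). Leave the magnifier as it is set, and do not disturb the other parts in the rack or the things on the bench. Finish while still holding the sprocket steady there: do not put it down or let go.

Things in the scene. Friction and masses are not known exactly. Their poses are not given: they have to be found in the camera images.
- sprocket: the sprocket: flat toothed steel disc, 98 mm over its 18 teeth (8 mm deep), 9 mm thick, 20 mm bore, 0.3 to 0.45 kg. Origin at its centre; its y axis is the disc's axis, normal to its two like faces. At the start it stands on edge in a slot of the rack, centre 64 mm and top 113 mm above the bench; the only disc there with teeth
- rack: kit rack, fixed: aluminium base 110 x 212 mm, two black slotted bars, tops 60 mm high. Origin under its centre, on the bench. Five slots, 12 mm wide, 35 mm deep, at y = -72, -36, 0, 36, 72 mm. Discs stand in slots 1, 3, 5 (any order) in the rack's x-z plane, axis along its y, at x = 0, resting on the bars (at x = +-38 mm, 16 mm wide); 63 mm free between them
- plate_a: plain pressure plate: flat steel disc with a smooth rim, 90 mm across, 9 mm thick, standing on edge in another slot of the rack; origin at its centre, y axis along its own axis
- plate_b: plain pressure plate: flat steel disc with a smooth rim, 90 mm across, 9 mm thick, standing on edge in another slot of the rack; origin at its centre, y axis along its own axis
- magnifier: bench magnifier, fixed: round white base 170 mm across, 26 mm high, a steel post and a fork (244 mm wide over its knobs) that carries the round head from both sides. The head is a white ring 168 mm across, 34 mm thick, around a clear lens 106 mm across. Origin under the base's centre, on the bench; x axis level, pointing away from the robot's side
- lens (a point): centre of the lens, on the head's tilt axis, 290 mm above the middle of the base. Its x axis is the lens axis, pointing from the robot's side through the lens, up and away to the inspector; y is level, z the head's steep diameter. The sprocket's centre belongs at x = -150 mm, y = z = 0 here (about 200 mm above the bench), its y axis along this x axis, either way round
- mag_head (a joint): tilt of the magnifier's head in its fork, rad: 0 when the lens axis is level, growing as the face on the robot's side tips down; it starts between 0.5 and 0.75, so the lens axis rises that much towards the inspector. The hinge is stiff with friction and stays as set unless pushed
- lens_rim (a point): point on the head's rim, 84 mm from the lens centre along the head's z axis (its top edge)
- cap: blue plastic flanged cap, 54 mm across, 16 mm high, lying on the bench; origin under its centre
- lock_ring: small toothed lock ring of zinc-plated steel, 50 mm across, 5 mm thick, lying flat on the bench; origin under its centre
- driver: screwdriver with a black handle lying on the bench, along its x axis; 200 mm long, handle 26 mm thick; origin under its middle
- caliper: caliper lying flat on the bench along its x axis, 220 x 60 mm, 13 mm high; origin under the middle of its beam
- oiler: white plastic oil bottle with black cap, 56 mm across, 160 mm tall; origin under its centre
- tray: grey open tray of small zinc rings, 150 x 110 mm, 32 mm high; origin under its centre
Things that resemble listed ones, but are neither listed nor needed, are in the scene too. Leave any red look-alike of the rack alone.

How it is judged (in metres and radians):
On the way, in this order (a step that is already met when the one before it is completed fails the run):
1. the sprocket is drawn straight up clear of the rack's bars, between the fingers and still standing in the plane of its slot (z of sprocket in the frame of rack above 0.115 m and x of sprocket in the frame of rack between -0.035 and 0.035 m and angle between the y axis of sprocket and the y axis of rack, either way round below 0.25 rad and contact force between sprocket and the fingers above 1 N), for 0.05 s.
2. it is held in front of the lens, squarely and centred (x of sprocket in the frame of lens between -0.18 and -0.12 m and y of sprocket in the frame of lens between -0.025 and 0.025 m and z of sprocket in the frame of lens between -0.025 and 0.025 m and angle between the y axis of sprocket and the x axis of lens, either way round below 0.2 rad and contact force between sprocket and the fingers above 1 N), for 0.2 s.
At the end, for the whole second after the job is handed in: Gripped by the fingers and at rest (0.03 m/s, 0.3 rad/s): the sprocket's centre 120 to 180 mm from the lens centre on the robot's side, within 25 mm of the lens axis both ways, disc axis within 0.2 rad of the lens axis, over 130 mm above the bench, touching neither rack nor magnifier (all of step 2 and height (world z) of sprocket above 0.13 m and linear speed of sprocket below 0.03 m/s and angular speed of sprocket below 0.3 rad/s and contact force between sprocket and rack below 0.1 N and contact force between sprocket and magnifier below 0.1 N); the arm keeps its last pose, push and grip.
It fails at once if the magnifier's head is pushed out of its setting (rim moved more than 10 mm) (distance of lens_rim from where it was at the start of the episode above 0.01 m).
It fails at once if a plain plate in the rack is disturbed (moved more than 12 mm) (distance of any of plate_a, plate_b from where it was at the start of the episode above 0.012 m).
It fails at once if a thing lying on the bench is shifted by more than 15 mm (distance of any of cap, lock_ring, driver, caliper, oiler, tray from where it was at the start of the episode above 0.015 m).
It also fails if it takes over 35 s, if anything falls off the work surface, if the arm or the gripper's body presses on something with over 40 N, if the wrist force passes 120 N, or if a joint passes its speed limit or range.

## Working session

There is one attempt and no reset: what is moved stays moved. The work goes in short steps, Python scripts to look and compute and a tool call to move; the robot and the scene stay as the last step left them, time stands still between calls to the robot, and variables do not carry over. Pictures are saved under pics/ and viewed, at most 10 in all, crops included, and the job is handed in when it is done.

Besides the shell and the picture viewer there is one more tool, called after "Request:" by a JSON object that holds its "fn" and its "kwargs". carry_out: Moves the arm, as the interface text tells. Its arguments: {"type":"object","properties":{"rows":{"type":"string"},"hand":{"type":"number"},"newtons":{"type":"number"}},"required":["rows"]}

```bash
mkdir -p pics
python3 - <<'E'
from workcell import robot
import cv2, numpy as np
np.set_printoptions(precision=4,suppress=True)
s=robot.get_state(); print(s)
for n in("scene","top","wrist"):
    c=robot.get_calibration(n); print(n,c)
    cv2.imwrite(f"pics/{n}0.png",robot.grab_frame(n))
E
```

```text
{'clock': 0.0, 'joint_pos': array([ 63.7525,  10.4028,  92.1313,   0.0001,  77.5673, -11.8202]), 'qd': array([-0.0698,  0.0587, -0.0007, -0.0293, -0.0819,  0.0159]), 'tau': array([  0.0014, -44.4864, -35.1344,  -0.0001,   0.009 ,  -0.    ]), 'tool_pos': array([0.143 , 0.5564, 0.2304]), 'ee_rot': array([-179.9007,   -0.0209,  165.5727]), 'force': array([0.1234, 0.2429, 0.2159]), 'torque': array([ 0.0342,  0.038 , -0.0266]), 'gripper_force': 0.0, 'finger_gap': 0.9983253546341748}
scene {'mtx': array([[369.2699,   0.    , 313.453 ],
       [  0.    , 369.2699, 201.466 ],
       [  0.    ,   0.    ,   1.    ]]), 'cam_to_world': array([[-0.6092, -0.526 ,  0.5935,  1.3302],
       [ 0.7928, -0.3875,  0.4704,  0.7968],
       [-0.0174,  0.7571,  0.6531,  1.089 ],
       [ 0.    ,  0.    ,  0.    ,  1.    ]])}
top {'mtx': array([[453.5969,   0.    , 325.0042],
       [  0.    , 453.5969, 200.8375],
       [  0.    ,   0.    ,   1.    ]]), 'cam_to_world': array([[ 0.052 ,  0.9774, -0.2048,  0.2055],
       [-0.9986,  0.0514, -0.0084,  0.1659],
       [ 0.0023,  0.2049,  0.9788,  1.813 ],
       [ 0.    ,  0.    ,  0.    ,  1.    ]])}
wrist {'mtx': array([[309.7069,   0.    , 321.3078],
       [  0.    , 309.7069, 196.033 ],
       [  0.    ,   0.    ,   1.    ]]), 'cam_to_world': array([[ 0.2504, -0.9259, -0.2827,  0.0704],
       [ 0.9681,  0.239 ,  0.0748,  0.5754],
       [-0.0017, -0.2925,  0.9563,  0.3749],
       [ 0.    ,  0.    ,  0.    ,  1.    ]])}
```

View pics/scene0.png

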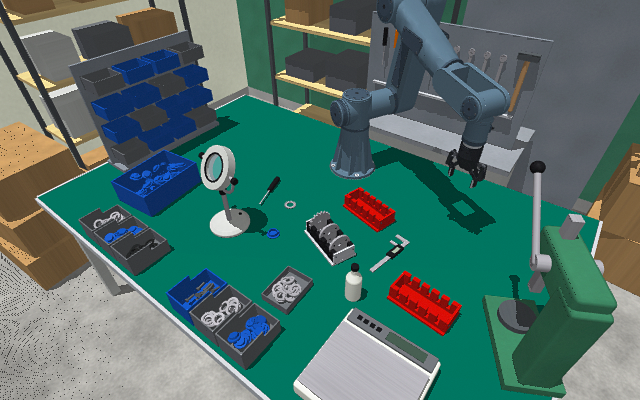

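View pics/top0.png

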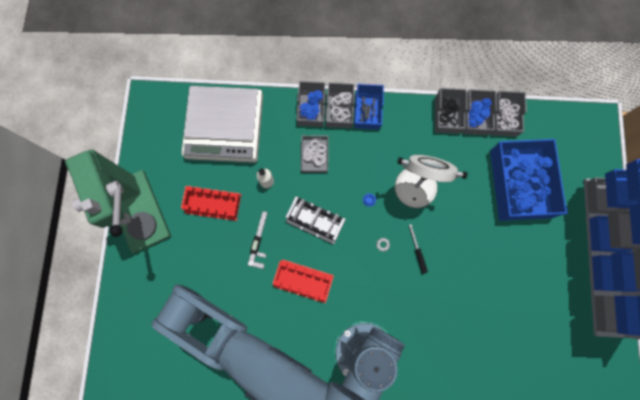

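The scene view shows the rack at about (330,238) and the magnifier at (222,190). In the top view they are at (316,219) and (417,190). I'll enlarge those areas.

Run:
```python
import cv2, numpy as np
s=cv2.imread("pics/scene0.png");t=cv2.imread("pics/top0.png")
def c(i,x,y,w,h):
    return cv2.resize(i[y:y+h,x:x+w],(400,300),interpolation=cv2.INTER_CUBIC)
m=np.vstack([np.hstack([c(s,290,200,80,60+0),c(s,180,140,133,100)]),np.hstack([c(t,276,190,80,60),c(t,380,140,100,75)])])
cv2.imwrite("pics/mos.png",m)
```

```text
(no output)
```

View pics/mos.png

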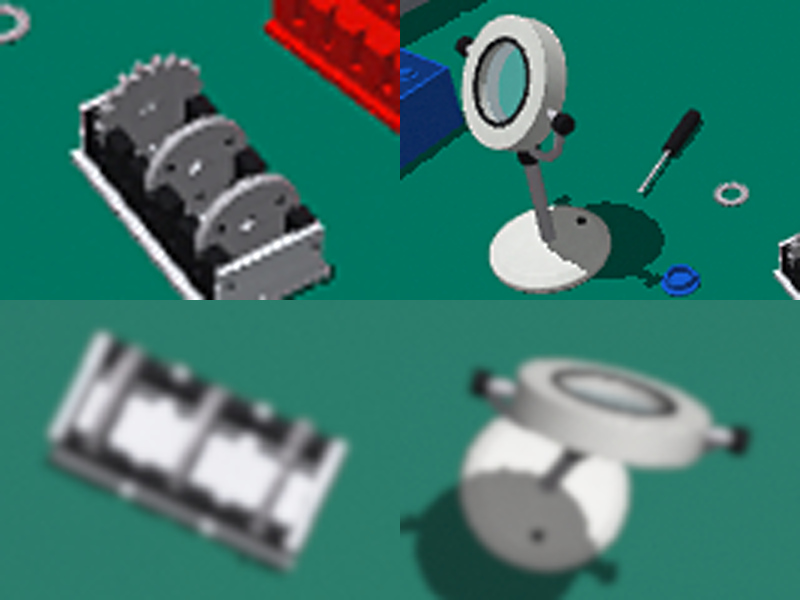

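The sprocket is the disc at the magnifier end of the rack, with its bore at about mosaic (152,108). In the scene view the knobs are at mosaic (465,47) and (563,124). I'll triangulate these.

```bash
cat > h.py <<'E'
from workcell import robot
import cv2, numpy as np
np.set_printoptions(precision=4,suppress=True)
def ray(cal,uv):
    K=cal["mtx"];T=cal["cam_to_world"]
    d=np.array([(uv[0]-K[0,2])/K[0,0],-(uv[1]-K[1,2])/K[1,1],-1.]);d=T[:3,:3]@d
    return T[:3,3],d/np.linalg.norm(d)
def onz(cal,uv,z):
    o,d=ray(cal,uv);return o+d*(z-o[2])/d[2]
def tri(rs):
    A=0;b=0
    for o,d in rs:
        P=np.eye(3)-np.outer(d,d);A=A+P;b=b+P@o
    p=np.linalg.solve(A,b);return p,[np.linalg.norm((np.eye(3)-np.outer(d,d))@(p-o)) for o,d in rs]
E
python3 - <<'E'
from h import *
S=robot.get_calibration("scene");T=robot.get_calibration("top")
sr=lambda x,y:(290+x/5,200+y/5); sm=lambda x,y:(180+(x-400)/3.008,140+y/3)
tr=lambda x,y:(276+x/5,190+(y-300)/5); tm=lambda x,y:(380+(x-400)/4,140+(y-300)/4)
for a,z in(((152,108),.064),((197,168),.0585),((248,225),.0585)): print("disc S",onz(S,sr(*a),z))
for a,z in(((282,475),.1),((200,435),.095),((120,395),.095)): print("disc T",onz(T,tr(*a),z))
print("rack base S edge",onz(S,sr(73,153),0.0))
ks=[]
for a,b in(((465,47),(738,440)),((563,124),(482,384))):
    p,e=tri([ray(S,sm(*a)),ray(T,tm(*b))]);print("knob",p,e);ks.append(p)
print("mid",(ks[0]+ks[1])/2,np.linalg.norm(ks[0]-ks[1]))
print("base S",onz(S,sm(550,243),.026),"T",onz(T,tm(545,492),.026))
print("lens S/T",tri([ray(S,sm(501,82)),ray(T,tm(617,392))]))
for n,a in(("cap",(682,280)),("ring",(731,194)),("driver",(670,150))):print(n,onz(S,sm(*a),.01))
print("oiler",onz(T,(265,178),.1))
E
```

```text
disc S [0.48   0.1559 0.064 ]
disc S [0.5084 0.2206 0.0585]
disc S [0.5339 0.286  0.0585]
disc T [0.4713 0.1475 0.1   ]
disc T [0.4998 0.2118 0.095 ]
disc T [0.5277 0.2752 0.095 ]
rack base S edge [0.5088 0.0954 0.    ]
knob [ 0.6427 -0.302   0.2861] [np.float64(0.0006335190092111503), np.float64(0.0006335190092110227)]
knob [ 0.6812 -0.0777  0.2857] [np.float64(0.0003135615548060511), np.float64(0.00031356155480611025)]
mid [ 0.662  -0.1898  0.2859] 0.2275724322728021
base S [ 0.6705 -0.1739  0.026 ] T [ 0.6518 -0.1852  0.026 ]
lens S/T (array([ 0.6762, -0.1927,  0.296 ]), [np.float64(0.0012892726238956716), np.float64(0.001289272623895686)])
cap [0.6035 0.0105 0.01  ]
ring [ 0.4286 -0.0508  0.01  ]
driver [ 0.4056 -0.194   0.01  ]
oiler [0.6424 0.4189 0.1   ]
```

Request:
{"fn": "carry_out", "kwargs": {"rows": "3.3 -4 0 0 0 -0.015;3.3 -4 0 0 0 -0.016;3.3 -4 0 0 0 -0.016;3.3 -4 0 0 0 -0.016;3.3 -4 0 0 0 -0.016;3.3 -4 0 0 0 -0.016;3.3 -4 0 0 0 -0.016;3.3 -4 0 0 0 -0.016;3.3 -4 0 0 0 -0.016;3.3 -4 0 0 0 -0.015;0 0 0 0 0 0", "hand": 8.54}}

```text
clock: 1.52
tool_pos: [0.4749, 0.1542, 0.231]
ee_rot: [-180.0, 0.0, 156.2]
force: [-0.8, 0.5, -0.3]
finger_gap: 1.0
gripper_force: 0.0
```

Run:
```python
from h import *
from scipy.optimize import minimize
s=robot.get_state();print(s["clock"],s["tool_pos"],s["ee_rot"]);print(robot.get_calibration("wrist")["cam_to_world"])
cv2.imwrite("pics/w1.png",robot.grab_frame("wrist"))
# tilt fit in scene0: silhouette of head
img=cv2.imread("pics/scene0.png");S=robot.get_calibration("scene")
hsv=cv2.cvtColor(img,cv2.COLOR_BGR2HSV)
m=((hsv[...,1]<60)&(hsv[...,2]>120)).astype(np.uint8)
n,l,st,ce=cv2.connectedComponentsWithStats(m,connectivity=4)
k=l[150,203+0:240];k=l[140:190,195:236];k=np.bincount(k[k>0]).argmax();print(st[k])
pts=np.argwhere(l==k)[:,::-1].astype(np.int32)
hull=np.zeros(m.shape,np.uint8);cv2.fillConvexPoly(hull,cv2.convexHull(pts),1)
Ti=np.linalg.inv(S["cam_to_world"])
def hullp(c,t,yaw=-9.7):
    y=np.radians(yaw);ex=np.array([np.cos(y),np.sin(y),0]);ey=np.array([-np.sin(y),np.cos(y),0]);ez=np.array([0,0,1])
    a=np.cos(t)*ex+np.sin(t)*ez;b=-np.sin(t)*ex+np.cos(t)*ez
    th=np.linspace(0,2*np.pi,80);P=[c+s*.017*a+.084*(np.cos(u)*b+np.sin(u)*ey) for s in(-1,1) for u in th]
    q=(Ti[:3,:3]@np.array(P).T).T+Ti[:3,3];K=S["mtx"]
    return np.stack([K[0,0]*q[:,0]/-q[:,2]+K[0,2],K[1,1]*q[:,1]/q[:,2]+K[1,2]],1)
def cost(p):
    h=cv2.convexHull((hullp(np.array(p[:3]),p[3])*16).round().astype(np.int32));z=np.zeros((400,640),np.uint8);cv2.fillConvexPoly(z,h,1,shift=4)
    return (z!=hull).sum()+ 0.5*((p[0]-.662)/.004)**2+.5*((p[1]+.19)/.004)**2+.5*((p[2]-.29)/.003)**2
for t0 in np.arange(.4,.86,.05):
    r=minimize(lambda p:cost(p),[.662,-.19,.29,t0],method="Nelder-Mead",options=dict(initial_simplex=np.array([[.662,-.19,.29,t0]]+[list(np.array([.662,-.19,.29,t0])+d) for d in np.diag([.006,.006,.006,.0])]),maxiter=150));print(round(t0,2),r.x,r.fun)
```

```text
1.525 [0.4749 0.1542 0.231 ] [-179.9675    0.0146  156.2457]
[[ 0.4041 -0.8747 -0.2678  0.4062]
 [ 0.9147  0.3861  0.1191  0.1846]
 [-0.0008 -0.2931  0.9561  0.3754]
 [ 0.      0.      0.      1.    ]]
[201 145  34  45 681]
0.4 [ 0.6624 -0.191   0.2922  0.4   ] 213.29588474106563
0.45 [ 0.6616 -0.191   0.2884  0.45  ] 180.18260570399013
0.5 [ 0.6621 -0.1905  0.2899  0.5   ] 159.00730002018798
0.55 [ 0.6625 -0.1918  0.2901  0.55  ] 155.11302452678638
0.6 [ 0.6632 -0.1927  0.2909  0.6   ] 170.31454687310082
0.65 [ 0.6644 -0.1908  0.2893  0.65  ] 192.22166433283903
0.7 [ 0.6624 -0.192   0.29    0.7   ] 209.12867022076313
0.75 [ 0.6585 -0.1999  0.2866  0.75  ] 205.0576409576014
0.8 [ 0.6633 -0.1952  0.2898  0.8   ] 222.8883275697693
0.85 [ 0.6627 -0.1915  0.2907  0.85  ] 241.11275882005197
```

View pics/w1.png

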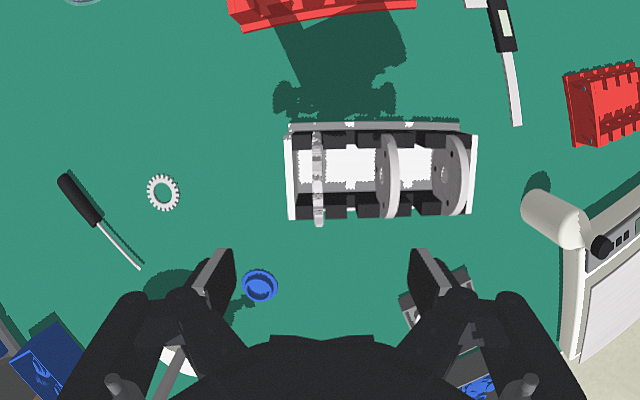

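The wrist view shows the toothed sprocket strip from about (317,130) to (319,226), left of the two plain plates. I'll overlay a predicted disc to refine its position, and a predicted magnifier head to check the tilt.

```bash
cat >> h.py <<'E'
def proj(cal,P,fish=False):
    P=np.atleast_2d(P);Ti=np.linalg.inv(cal["cam_to_world"]);q=P@Ti[:3,:3].T+Ti[:3,3];K=cal["mtx"]
    q=np.stack([q[:,0],-q[:,1],-q[:,2]],1)
    if fish:
        r=np.hypot(q[:,0],q[:,1]);t=np.arctan2(r,q[:,2]);n=q[:,:2]/r[:,None]*t[:,None]
    else: n=q[:,:2]/q[:,2:]
    return n*K[0,0]+K[:2,2]
def circ(c,a,r,n=90):
    a=a/np.linalg.norm(a);u=np.cross(a,[0.1,.2,1]);u/=np.linalg.norm(u);v=np.cross(a,u);th=np.linspace(0,2*np.pi,n)
    return c+r*(np.outer(np.cos(th),u)+np.outer(np.sin(th),v))
def lensf(t,yaw=-9.7):
    y=np.radians(yaw);return np.array([np.cos(t)*np.cos(y),np.cos(t)*np.sin(y),np.sin(t)])
def draw(img,uv,o,s,col):
    cv2.polylines(img,[(((uv-o+.5)*s)*16).round().astype(np.int32)],False,col,1,cv2.LINE_AA,4)
E
python3 - <<'E'
from h import *
W=robot.get_calibration("wrist");S=robot.get_calibration("scene");T=robot.get_calibration("top")
im=cv2.imread("pics/w1.png")
def crop(i,x,y,w,h,s):return cv2.resize(i[y:y+h,x:x+w],(w*s,h*s),interpolation=cv2.INTER_NEAREST),np.array([x,y]),s
c,o,s=crop(im,275,110,100,130,4)
yw=np.radians(66.5);ax=np.array([np.cos(yw),np.sin(yw),0]);
for k,(r,z,col) in enumerate(((.049,.064,(0,0,255)),(.045,.0585,(255,0,255)))):
    p=np.array([.478,.153,z])+ax*.072*k
    for d in(-.0045,.0045): draw(c,proj(W,circ(p+ax*d,ax,r),True),o,s,col)
out=np.zeros((600,800,3),np.uint8);out[:520,:400]=c
for j,(f,cal,b) in enumerate((("scene0",S,(193,138,50,50)),("top0",T,(395,145,75,45)))):
    sc=6 if j==0 else 5
    c,o,s=crop(cv2.imread(f"pics/{f}.png"),*b,sc)
    for t,col in((.52,(0,0,255)),(.7,(255,0,255))):
        a=lensf(t);L=np.array([.662,-.19,.29])
        for q in(.017,-.017): 
            if q>0: draw(c,proj(cal,circ(L+q*a,a,.084)),o,s,col)
        draw(c,proj(cal,circ(L+.017*a,a,.053)),o,s,col)
    out[j*300:j*300+c.shape[0],400:400+c.shape[1]]=c[:,:400]
cv2.imwrite("pics/ov.png",out)
E
```

```text
(no output)
```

View pics/ov.png

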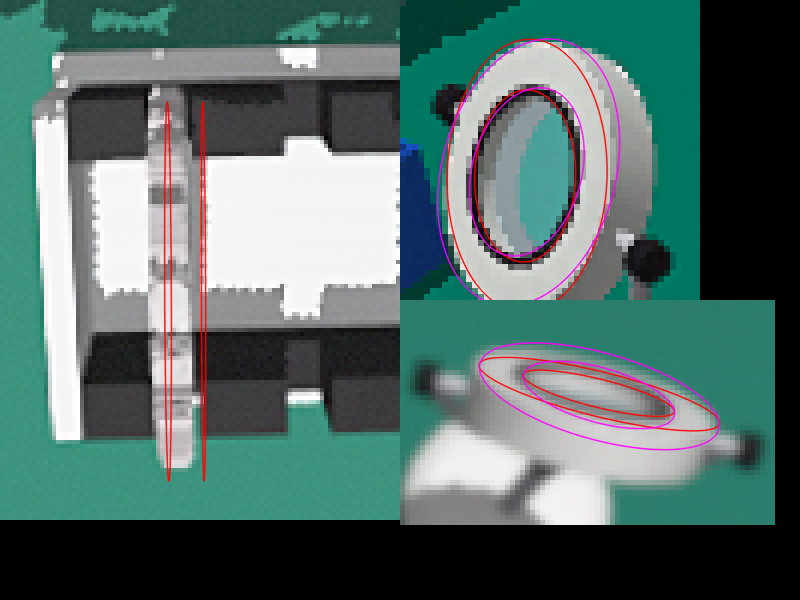

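The actual strip sits about 3.5 px left of and 3.3 px above the prediction. That puts the sprocket near (0.474, 0.151), within about 1° of the tool. I'll descend with the fingers part-closed.

Request:
{"fn": "carry_out", "kwargs": {"rows": "-0.1 -0.3 -2 0 0 0.01;0 0 -2.5 0 0 0;0 0 -2.5 0 0 0;0 0 -2.5 0 0 0;0 0 -2 0 0 0;0 0 -1.5 0 0 0;0 0 -1.3 0 0 0;0 0 -0.9 0 0 0;0 0 0 0 0 0", "hand": 3.4}}

```text
clock: 2.7
tool_pos: [0.4719, 0.1539, 0.0788]
ee_rot: [-180.0, -0.1, 157.1]
force: [-0.8, 0.9, 1.6]
finger_gap: 0.402
gripper_force: 0.0
```

Run:
```python
from h import *
s=robot.get_state();print(s["clock"],s["tool_pos"],s["force"],s["finger_gap"])
cv2.imwrite("pics/w2.png",robot.grab_frame("wrist"))
```

```text
2.7 [0.4719 0.1539 0.0788] [-0.7785  0.8871  1.595 ] 0.4016552695640987
```

View pics/w2.png

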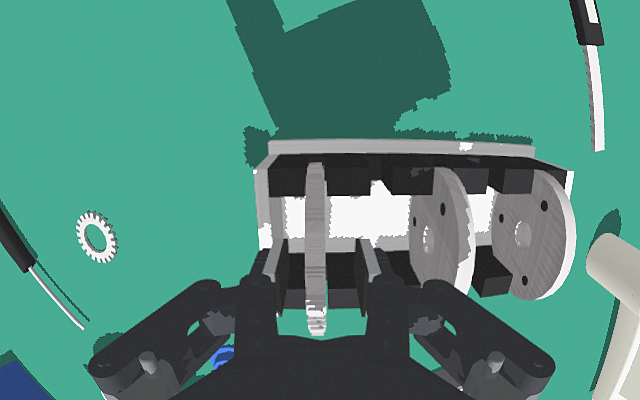

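The disc stands at u≈316 between pads at 276 and 362, so it is well centred. I'll close and lift.

Request:
{"fn": "carry_out", "kwargs": {"rows": "0 0 0 0 0 0;0 0 0 0 0 0;0 0 0 0 0 0;0 0 0 0 0 0;0 0 0 0 0 0", "hand": 0, "newtons": 80}}

```text
clock: 3.38
tool_pos: [0.4724, 0.1529, 0.0799]
ee_rot: [-179.9, 0.0, 157.1]
force: [-1.5, -5.6, 3.1]
finger_gap: 0.09
gripper_force: 77.8
```

Request:
{"fn": "carry_out", "kwargs": {"rows": "0 0 0.5 0 0 0;0 0 1 0 0 0;0 0 1.5 0 0 0;0 0 1.5 0 0 0;0 0 2 0 0 0;0 0 2 0 0 0;0 0 2 0 0 0;0 0 2 0 0 0;0 0 2 0 0 0;0 0 1.5 0 0 0;0 0 0 0 0 0"}}

```text
clock: 4.75
tool_pos: [0.4733, 0.1542, 0.2413]
ee_rot: [179.9, 0.2, 157.1]
force: [0.3, -0.3, -3.7]
finger_gap: 0.088
gripper_force: 78.4
```

Run:
```python
from h import *
s=robot.get_state();print(s["clock"],s["tool_pos"],s["ee_rot"],s["force"],s["gripper_force"])
print(robot.get_calibration("wrist")["cam_to_world"])
a=robot.grab_frame("wrist");b=robot.grab_frame("scene");cv2.imwrite("pics/w3.png",a);cv2.imwrite("pics/s3.png",b)
```

```text
4.75 [0.4733 0.1542 0.2413] [179.8728   0.1936 157.0997] [ 0.3155 -0.2839 -3.7063] 78.43238711357117
[[ 0.3903 -0.8792 -0.2733  0.4036]
 [ 0.9207  0.3734  0.1138  0.1834]
 [ 0.002  -0.296   0.9552  0.3854]
 [ 0.      0.      0.      1.    ]]
```

View pics/w3.png

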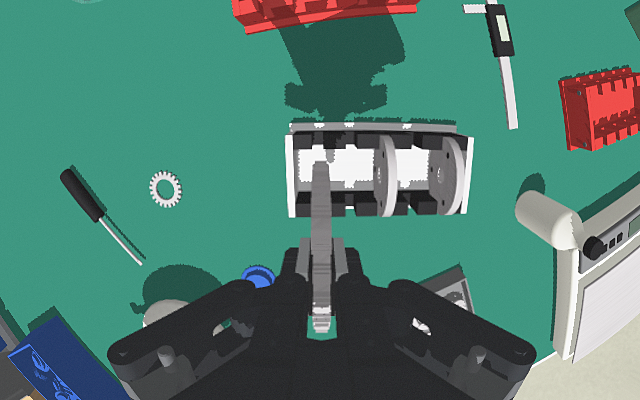

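The sprocket is out of the rack, held upright, and the plates haven't moved. Next I'll compute the turn to a staging pose.

```bash
cat >> h.py <<'E'
from scipy.spatial.transform import Rotation as R
def goal(t,dist,L=(.662,-.19,.29),yaw=-9.7,off=(-.002,0,.016)):
    a=lensf(t,yaw);ey=np.array([-np.sin(np.radians(yaw)),np.cos(np.radians(yaw)),0]);b=np.cross(a,ey)
    M=np.stack([np.cross(a,-b),a,-b],1);C=np.array(L)-dist*a
    return C-M@np.array(off),M
def delta(t,dist,**k):
    s=robot.get_state();p,M=goal(t,dist,**k);r=R.from_euler("xyz",s["ee_rot"],degrees=True)
    print("cm",(p-s["tool_pos"])*100,"rv",(R.from_matrix(M)*r.inv()).as_rotvec(),"goal",p)
E
python3 -c "
from h import *
delta(.6,.19)"
```

```text
cm [  2.6823 -31.4069  -4.3116] rv [ 0.31   -0.5668 -1.2974] goal [ 0.4989 -0.1601  0.1959]
```

Request:
{"fn": "carry_out", "kwargs": {"rows": "0.1 -1.4 0 0.014 -0.026 -0.06;0.3 -3 0 0.031 -0.0567 -0.13;0.3 -3 -0.4 0.031 -0.0567 -0.13;0.3 -3 -0.5 0.031 -0.0567 -0.13;0.3 -3 -0.5 0.031 -0.0567 -0.13;0.3 -3 -0.5 0.031 -0.0567 -0.13;0.3 -3 -0.5 0.031 -0.0567 -0.13;0.3 -3 -0.5 0.031 -0.0567 -0.13;0.2 -3 -0.5 0.031 -0.0567 -0.13;0.2 -3 -0.5 0.031 -0.0567 -0.13;0.1 -2 -0.4 0.017 -0.03 -0.067;0 0 0 0 0 0"}}

```text
clock: 6.35
tool_pos: [0.4976, -0.1511, 0.1946]
ee_rot: [145.8, -0.1, 80.1]
force: [-0.2, 0.2, -4.0]
finger_gap: 0.091
gripper_force: 78.6
```

Run:
```python
from h import *
s=robot.get_state();print(s["clock"],s["tool_pos"],s["ee_rot"],s["force"],s["joint_pos"])
delta(.6,.15)
W=robot.get_calibration("wrist")
a=robot.grab_frame("wrist");b=robot.grab_frame("scene");cv2.imwrite("pics/w4.png",a);cv2.imwrite("pics/s4.png",b)
np.save("W4.npy",W["cam_to_world"])
out=np.zeros((600,640,3),np.uint8);out[:400]=a;out[400:600,:320]=cv2.resize(b[125:225,160:320],(320,200))
c=np.array(out)
for t,col in((.5,(0,0,255)),(.7,(255,0,255))):
    A=lensf(t);L=np.array([.662,-.19,.29])
    for q in(.017,-.017): draw(c,proj(W,circ(L+q*A,A,.084),True),np.zeros(2),1,col)
    draw(c,proj(W,circ(L-.017*A,A,.053),True),np.zeros(2),1,col)
cv2.imwrite("pics/ov4.png",c)
```

```text
6.35 [ 0.4976 -0.1511  0.1946] [145.8271  -0.1166  80.0982] [-0.1661  0.2268 -3.9886] [-40.7072 -15.922  128.4803  26.5218  40.3481 -47.0286]
cm [ 3.3838 -1.4585  2.3893] rv [-0.0026 -0.0032  0.0035] goal [ 0.5314 -0.1656  0.2185]
```

View pics/ov4.png

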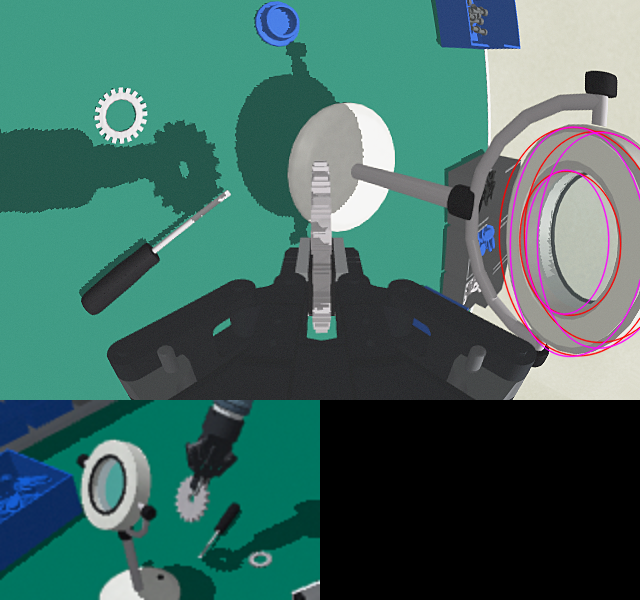

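The disc is at the staging pose and the lens face shows at u 511–640, close to the prediction. I'll zoom in on the head for a tilt fit.

Run:
```python
import cv2
i=cv2.imread("pics/w4.png")[110:370,490:640];cv2.imwrite("pics/z4.png",cv2.resize(i,(345,598),interpolation=cv2.INTER_CUBIC))
```

```text
(no output)
```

View pics/z4.png

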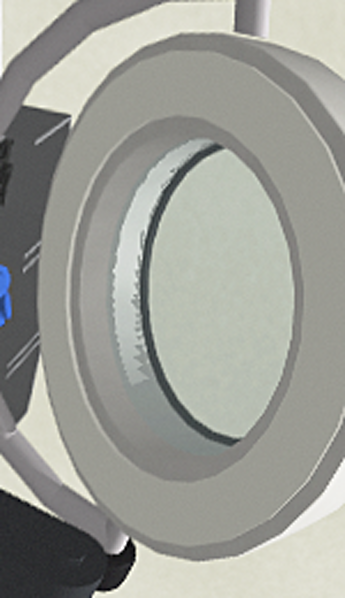

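Run:
```python
from h import *
from scipy.optimize import least_squares
W=robot.get_calibration("wrist");print(np.abs(W["cam_to_world"]-np.load("W4.npy")).max())
cv=lambda l:np.array(l,float)/2.3+[490,110]
out=cv([(40,270),(60,155),(110,75),(195,33),(60,400),(110,500),(195,558)])
inn=cv([(72,290),(95,180),(150,125),(205,115),(260,150),(295,230),(300,300),(285,380),(250,440),(190,480),(130,450),(90,380)])
def f(p):
    L=np.array(p[:3]);a=lensf(p[3],p[4]);r=[]
    for pts,rad,d in((out,.084,p[6]),(inn,p[5],p[6])):
        uv=proj(W,circ(L-d*a,a,rad,720),True);r+=[np.sqrt(((uv-q)**2).sum(1).min()) for q in pts]
    return np.r_[r,(L-[.662,-.19,.29])/.004,(p[4]+9.7)/1.5,(p[5]-.055)/.01,(p[6]-.017)/.001]
for t in(.55,.65):
    r=least_squares(f,[.662,-.19,.29,t,-9.7,.058,.017]);print(r.x,r.cost,r.fun.round(1))
```

```text
0.003175754638663847
[ 0.6672 -0.1868  0.2922  0.6296 -8.58    0.0587  0.0167] 23.022009596478938 [ 1.6  1.4  1.2  0.8  1.4  2.6  2.1  1.5  0.8  2.2  0.4  2.2  0.5  1.
  1.4  1.3  2.   0.7  0.6  1.3  0.8  0.5  0.7  0.4 -0.3]
[ 0.6674 -0.187   0.2922  0.6272 -8.6733  0.0587  0.0167] 23.046379283821597 [ 1.5  1.4  1.1  0.5  1.5  2.7  2.1  1.5  0.9  2.   0.6  2.3  0.5  1.1
  1.5  1.4  2.   0.7  0.7  1.3  0.8  0.5  0.7  0.4 -0.3]
```

The fit gives tilt ≈ 0.62 and lens centre ≈ (0.665, -0.188, 0.291). Moving to the hold pose.

```bash
python3 -c "
from h import *
delta(.62,.15,L=(.665,-.188,.291),yaw=-9.2)"
```

```text
cm [ 3.7209 -1.493   2.1261] rv [-0.0049 -0.0221  0.009 ] goal [ 0.5356 -0.165   0.2169]
```

Request:
{"fn": "carry_out", "kwargs": {"rows": "0.4 -0.1 0.2 0 -0.004 0.002;0.8 -0.3 0.4 0 -0.004 0.002;0.8 -0.4 0.5 -0.002 -0.004 0.002;0.8 -0.4 0.5 -0.002 -0.005 0.002;0.6 -0.2 0.3 -0.001 -0.005 0.001;0.3 -0.1 0.2 0 0 0;0 0 0 0 0 0;0 0 0 0 0 0;0 0 0 0 0 0"}}

```text
clock: 7.58
tool_pos: [0.536, -0.165, 0.2171]
ee_rot: [144.4, 0.0, 80.8]
force: [0.1, 0.2, -3.4]
finger_gap: 0.089
gripper_force: 78.6
```

Run:
```python
from h import *
k=dict(L=(.665,-.188,.291),yaw=-9.2);delta(.62,.15,**k)
s=robot.get_state();print(s["clock"],s["qd"],s["gripper_force"])
S=robot.get_calibration("scene");T=robot.get_calibration("top")
b=robot.grab_frame("scene");t=robot.grab_frame("top");w=robot.grab_frame("wrist")
M=R.from_euler("xyz",s["ee_rot"],degrees=True).as_matrix();C=s["tool_pos"]+M@[-.002,0,.016];print("disc",C)
out=np.zeros((600,800,3),np.uint8)
for j,(i,cal) in enumerate(((b,S),(t,T))):
    o=proj(cal,C)[0].astype(int)-[40,30];c=cv2.resize(i[o[1]:o[1]+60,o[0]:o[0]+80],(400,300),interpolation=cv2.INTER_NEAREST)
    draw(c,proj(cal,circ(C,M[:,1],.049)),o,5,(0,0,255));draw(c,proj(cal,circ(C,M[:,1],.01)),o,5,(0,0,255))
    out[:300,j*400:j*400+400]=c
out[300:,:480]=cv2.resize(w,(480,300))
cv2.imwrite("pics/f.png",out)
```

```text
cm [-0.041  -0.0006 -0.0226] rv [ 0.0007  0.0011 -0.0006] goal [ 0.5356 -0.165   0.2169]
7.575 [ 0.0057  0.0954  0.0074  0.0478 -0.0755 -0.0441] 78.62935781478882
disc [ 0.5449 -0.1685  0.2041]
```

View pics/f.png

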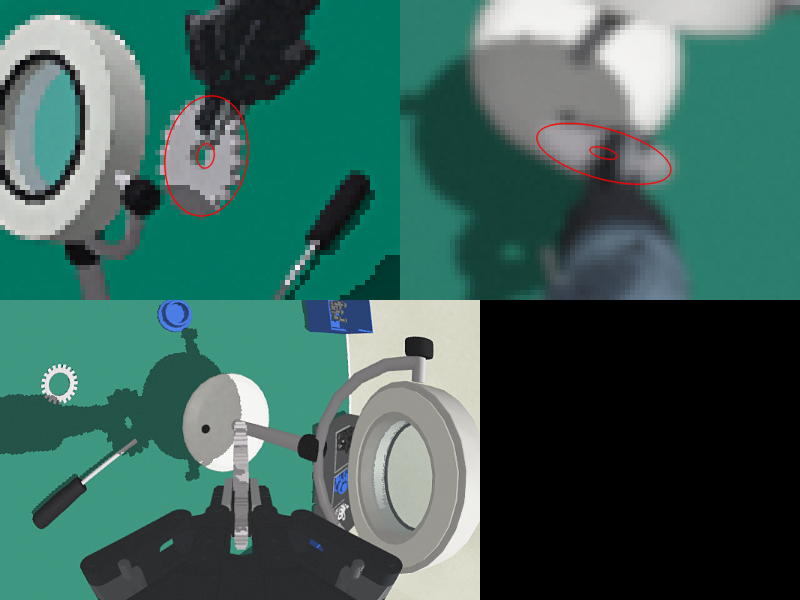

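The sprocket matches its predicted outline in the views, steady and clear of the magnifier. Handing in.

```bash
python3 -c "
from workcell import robot
print(robot.finish_job())"
```

```text
the job is handed in; nothing more can be done
None
```

I drew the sprocket straight up out of the rack and handed the job in with it held steady, by my measurements centred and square about 15 cm from the lens on the robot's side; the hand-in returned no verdict.

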